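# Wedge a heat sink tight in its drilling jig

### The job

Clamp the finned heat sink in the wooden wedge jig for drilling. Lift the mallet out of the blue tool tray by its head, lay it on the bench and take it again by its handle, then tap the red-ended wedge in with separate blows of the mallet until it no longer advances and the jaw holds the heat sink tight against the fence. Do not touch the wedge with the gripper, leave the loose things nearby where they are, and finish with the mallet lying on the bench, off the jig and out of the tray.

Things in the scene. Friction and masses are not known exactly. Their poses are not given: they have to be found in the camera images.
- jig: Wedge jig fixed to the bench: plywood board 168 x 170 x 18 mm (x, y, z). Origin: centre of its underside, z up. On it, long along jig y: dark fence (clamping face at jig x = -62 mm, top 44 mm over the bench), heat sink, sliding jaw, wedge, dark straight rail (inner face at x = +60 mm, top 50 mm over the bench). The wedge is driven along jig -y.
- jig_mouth (a point): Point 37 mm over the bench at the +y edge of the jig's board, on the line of the wedge; axes as the jig's. The wedge's butt sticks out beyond it towards +y: 58 to 66 mm at the start, about 10 to 22 mm when tight. Beyond this edge lies bare bench as far as the tray.
- jaw: Mid-brown wooden jaw with a cork face, 120 mm long, top 48 mm over the bench. The wedge drives it along jig -x (4 N of friction); it stays where left. Origin: at the jig's origin when fully open, moving to jig -x as it closes. After 4 mm it meets a heat sink that touches the fence; then the cork gives 1 mm at 40 N. Tight: over 15 N on the heat sink, as after blows of about 15 to 20 N.
- wedge: Hardwood wedge, red butt, 170 mm long, 38 mm high, 38 mm thick at the butt, 14 mm at the toe, 0.12 kg, standing on the jig's board. Origin: underside of the butt face, mid-thickness; toe to -y, straight face to +x, z up, axes parallel to the jig's. It slides freely some mm, then drives the jaw (7 mm for 1 mm), stays where left, and advances less and less at each blow (about 1 mm) as it gets tight.
- wedge_butt (a point): Centre of the wedge's butt face, the place to strike: 37 mm over the bench; strike towards the wedge's -y.
- heatsink: Aluminium heat sink, 60 mm (x) x 120 mm (y), 35.5 mm high, fins up (0.24 kg), loose on the jig's board between fence and jaw with its long side along the jig's y. Origin: centre of its underside.
- tray: Blue and black moulded tool tray fixed to the bench, 224 x 142 x 37 mm. Origin: centre of its underside, z up. A T-shaped well holds the mallet: the wide part for the head is centred 70 mm towards tray +x (60 mm along x, 122 mm along y, floor 8 mm over the bench: 30 mm of finger room beyond each striking face); the narrow part (30 mm) runs to -x and hides the handle to its top, with no finger room.
- mallet: Soft-faced mallet (about 0.24 kg, mostly head) lying on its side. Head: round bar 34 mm thick, 62 mm long along mallet y, flat striking faces (red at +y, yellow at -y; either may strike). Black handle 21 mm across (y), 22 mm deep (z), reaching 150 mm towards mallet -x. Origin: underside of the head's centre, z up. On the bench the handle's end droops about 2 degrees.
- mallet_head (a point): Centre of the mallet's head, 17 mm over the mallet's origin: 25 mm over the bench in the tray, 17 mm when lying on the bench. Grasp the head here across its two striking faces (62 mm).
- mallet_grip (a point): Point on the axis of the mallet's handle, 75 mm from the head's centre: the place to hold it for striking.
- tape_roll: Roll of black tape, 73 mm across and 19 mm high, lying flat; a bystander. Origin: centre of its underside.
- flux_tin: Round white tin with a red lid, 59 mm across and 18 mm high; a bystander. Origin: centre of its underside.
- cutters_red: Long-nose pliers with red handles, 49 x 158 x 12 mm, lying flat; a bystander. Origin: centre of its underside.
Not all that is in view belongs to the job. There is more than one size of the heatsink; the job needs the larger.

How it is judged:
On the way, in this order (a step that is already met when the one before it is completed fails the run):
1. the mallet is taken out of the tray, laid on the bench and let go (height (world z) of mallet_head below 0.021 m and angle between mallet's own z axis and vertical below 0.12 rad and contact force between each of the fingers, the arm and mallet below 0.2 N), for 0.2 s.
2. the mallet, held by its handle, strikes the wedge (contact force between mallet and wedge above 1 N and distance between the grasp point and mallet_grip below 0.068 m).
3. it is drawn back at least 10 mm from the wedge (contact force between mallet and wedge below 0.05 N and y of mallet_head in the frame of wedge above 0.041 m).
4. it strikes the wedge again, held by its handle (all of step 2).
At the end, for the whole second after the job is handed in: The jaw presses the heat sink with more than 15 N; the heat sink lies flat and straight in the jig (0.05 rad); the butt stands less than 28 mm outside the board; the mallet lies let go and at rest on the bench (head centre under 21 mm, tilt under 0.12 rad), touching neither wedge nor jig (all of step 1 and contact force between jaw and heatsink above 15 N and angle between heatsink's own z axis and vertical below 0.05 rad and angle between the y axis of heatsink and the y axis of jig, either way round below 0.05 rad and y of wedge_butt in the frame of jig below 0.113 m and linear speed of mallet below 0.02 m/s and contact force between mallet and wedge below 0.1 N and contact force between mallet and jig below 0.1 N).
It fails at once if the gripper or arm touches the wedge (contact force between any of the fingers, the arm and wedge above 1 N).
It fails at once if a bystander is moved more than 30 mm (distance of any of tape_roll, flux_tin, cutters_red from where it was at the start of the episode above 0.03 m).
It also fails if it takes over 61 s, if anything falls off the work surface, if the arm or the gripper's body presses on something with over 40 N, if the wrist force passes 120 N, or if a joint passes its speed limit or range.

### The arm

A 7-joint arm with a two-finger parallel gripper is mounted at the origin on a cart in front of the work surface, level with it; the furniture and walls round the work are solid. World frame = base frame: x ahead of the robot, y to its left, z up, the work surface at z = 0. Lengths are in m, angles in rad, forces in N, time in s.
With the tool pointing down it reaches from about 0.4 to 0.75 m from the base axis. Payload 19.5 kg.
Tool frame: the origin (TCP) lies at the very end of the fingers, on their centre line; the grasp point (between the pads) lies 19 mm behind it; z points along the fingers, y is the line along which they close (so a half turn about z gives the same grasp; the last joint's range is limited). The gripper opens to 85 mm and grips with 20 to 120 N. Pads are 22 mm wide; open, the fingers measure 114 mm over their backs; the gripper's body (76 mm by 85 mm) begins 54 mm behind the grasp point. The pads swing forward as they close: fully open they stand 13 mm farther back than shut.
Start: joints at [-0.042, 0.707, -0.028, 1.485, 0.022, 0.951, -0.075], TCP at [0.575, 0, 0.231] pointing down, gripper open.
Joint ranges: [-2.71, 2.71], [-0.32, 2.16], [-1.57, 1.52], [0, 2.45], [-1.46, 4.6], [0, 2.02], [-2.83, 2.83]. Speed limits (rad/s): [1.89, 1.89, 2.57, 2.57, 3.01, 3.01, 3.01].

### API

Orientations are given as a unit quaternion [x, y, z, w].
In Python, from plant import env gives the robot as it stands.
- The arm moves only by the tool apply_moves, never from a script. Its argument "targets" is text: rows parted by semicolons, each of 5 numbers parted by spaces: the opening, from 0 (shut) to 1 (fully open), then the shift along the world's x, y, z as a fraction of full scale, then the turn about the world's z as a fraction of full scale. In form: hand x y z turn; .... A call has 1 to 5 rows; each row is the pose to reach, as a shift and turn from the pose commanded when the call began; what a row does not reach only later rows make up. Full scale, the value 1, is 0.3 m for a shift and 1.5 rad for a turn. A row lasts 1/10 s, in which the tool goes at most 50 mm and 8.59 degrees, less where a joint would pass 70% of its speed; a pose out of reach is approached as far as the arm can. A call with a number of a shift or a turn outside -1 to 1 is refused whole. A call with a gripper value outside its range is refused whole. The fingers move at their own pace and stop on an object; "grip_force" is the grip in N (left out, the last holds). Time passes only in rows, so rows that repeat a pose let the fingers close. It gives the time, the measured TCP pose, the force, the opening and the grip force at its end, in the units of the state.
- env.sense(): the state, without advancing time (a new reading comes with each control period).
- env.read_camera(name): name is "scene" or "side" or "wrist"; returns a dict with "image" (384x512x3 uint8, blue, green, red), "fx", "fy", "cx", "cy" (pixels), "extrinsics" (4x4, takes a point from camera to world coordinates); the wrist camera has in their place "tool_from_camera" (4x4, takes a point from camera to tool coordinates, whose origin is the TCP and whose axes are the flange's). Camera axes: x right, y up, looking along -z (the intrinsics and any distortion apply to the point x, -y, -z); pixel columns grow to the right and rows downward; lengths in m; the calibration is good to about 2 mm. A picture is of the moment at which its call begins: read the wrist's pose just before it. There is no depth.
- env.finish_job(): hands the job in; it is judged then, once.
The state is a dict: "time_s": time; "q": joint angles; "joint_velocities": joint speeds; "joint_efforts": joint torques, N m; "eef_pos": TCP position; "ee_rot": TCP orientation; "force": force on the tool from outside, world axes, zero at the start; "torque": the same for the moment, N m; "finger_gap": finger opening in m; "finger_force": force on a finger pad.
Only numpy, scipy, OpenCV 4.12 (cv2) and the standard library are available. Lean on these libraries where they do the work, as an engineer would, in place of code of your own. Each camera call takes 0.05 s, during which the arm holds its last target. There are 200 camera calls.

## Working session

There is one attempt and no reset: what is moved stays moved. The work goes in short steps, Python scripts to look and compute and a tool call to move; the robot and the scene stay as the last step left them, time stands still between calls to the robot, and variables do not carry over. Pictures are saved under pics/ and viewed, at most 12 in all, crops included, and the job is handed in when it is done.

Besides the shell and the picture viewer there is one more tool, called after "Request:" as name(argument=value, ...) on one line, values as JSON. apply_moves: Moves the arm, as the interface text tells. Shift numbers are shares of 0.3 m and turn numbers shares of 1.5 rad, none past 1 either way. Its arguments: {"type":"object","properties":{"targets":{"type":"string"},"grip_force":{"type":"number"}},"required":["targets"]}

```bash
ls; mkdir -p pics; python3 - <<'E'
from plant import env
import cv2,numpy as np
for n in("scene","side","wrist"):
    r=env.read_camera(n); cv2.imwrite(f"pics/{n}0.png",r["image"])
    print(n,r["fx"],r["fy"],r["cx"],r["cy"],[k for k in r]); print(np.round(r.get("extrinsics",r.get("tool_from_camera")),3).tolist())
s=env.sense(); print(s)
a=cv2.imread("pics/scene0.png");b=cv2.imread("pics/side0.png")
E
```

```text
pics
scene 389.9375517893058 389.9375517893058 255.1903145155685 184.7747285440571 ['image', 'fx', 'fy', 'cx', 'cy', 'extrinsics']
[[-0.873, 0.212, -0.439, 0.089], [-0.487, -0.412, 0.77, 0.869], [-0.017, 0.886, 0.463, 0.534], [0.0, 0.0, 0.0, 1.0]]
side 349.2720464880156 349.2720464880156 250.64563675315833 191.20877625447116 ['image', 'fx', 'fy', 'cx', 'cy', 'extrinsics']
[[0.886, 0.184, -0.425, 0.187], [-0.463, 0.382, -0.8, -0.668], [0.015, 0.906, 0.424, 0.42], [0.0, 0.0, 0.0, 1.0]]
wrist 321.83566491032826 321.83566491032826 253.45663648930486 186.8659499928281 ['image', 'fx', 'fy', 'cx', 'cy', 'tool_from_camera']
[[-0.0, 0.952, 0.306, 0.078], [1.0, 0.0, 0.001, -0.0], [0.001, 0.306, -0.952, -0.143], [0.0, 0.0, 0.0, 1.0]]
{'time_s': 0.15, 'q': array([-0.04171122,  0.70690938, -0.02757207,  1.48485773,  0.02199398,
        0.95087534, -0.07553393]), 'joint_velocities': array([ 7.92697643e-04, -1.92580525e-03,  1.98141549e-04, -3.61863925e-04,
        1.89013733e-03, -8.70951756e-04, -4.52735384e-05]), 'joint_efforts': array([-2.72933512e-04, -8.83303356e+01,  1.23416293e+00, -2.36189121e+01,
        1.69090542e-02,  5.40951354e-03,  2.67545431e-05]), 'eef_pos': array([ 5.74825190e-01, -1.03829797e-05,  2.30972328e-01]), 'ee_rot': array([ 7.07128936e-01,  7.07084527e-01, -2.78550361e-04, -2.49251655e-04]), 'force': array([0.13556797, 0.71215131, 1.25857629]), 'torque': array([ 0.00596548,  0.00182892, -0.01410594]), 'finger_force': 0.0, 'finger_gap': 0.08555734173641481}
```

View pics/scene0.png

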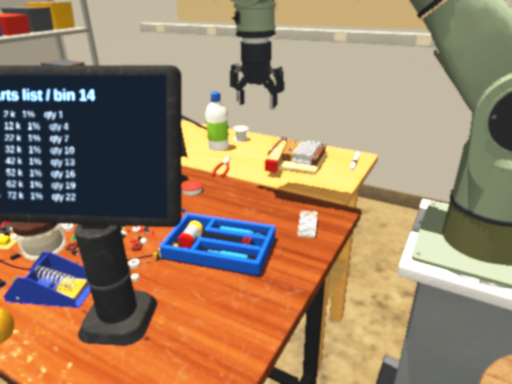

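View pics/side0.png

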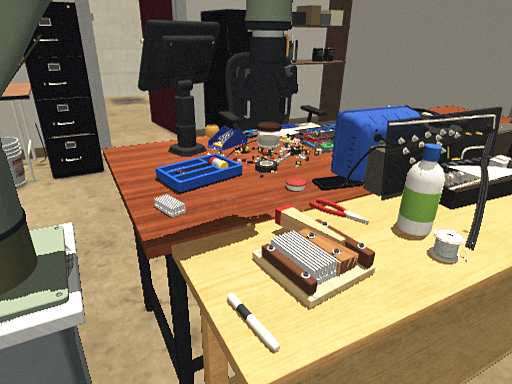

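View pics/wrist0.png

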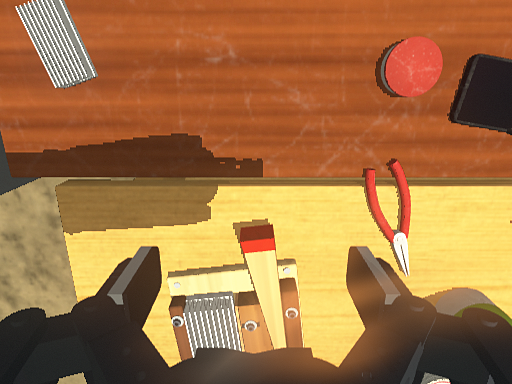

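The scene view shows the tray at (218,243) with the mallet head at (189,234). The side view has the jig at (315,260), the tray at (200,172) and the mallet head at (218,162). In the wrist view the wedge's butt top edge is near (258,240), with the pliers at (395,210) and the tin at (412,68).

```bash
cat > h.py <<'E'
from plant import env
import cv2,numpy as np
from scipy.spatial.transform import Rotation as R
def cam(n):
    s=env.sense(); r=env.read_camera(n)
    if n=="wrist":
        T=np.eye(4);T[:3,:3]=R.from_quat(s["ee_rot"]).as_matrix();T[:3,3]=s["eef_pos"];r["extrinsics"]=T@r["tool_from_camera"]
    return r
def cast(r,uv,z):
    u,v=uv;d=r["extrinsics"][:3,:3]@np.array([(u-r["cx"])/r["fx"],-(v-r["cy"])/r["fy"],-1.])
    o=r["extrinsics"][:3,3];return (o+d*(z-o[2])/d[2]).round(4)
def proj(r,p):
    E=np.linalg.inv(r["extrinsics"]);c=E[:3,:3]@p+E[:3,3];return (r["cx"]-r["fx"]*c[0]/c[2],r["cy"]+r["fy"]*c[1]/c[2])
E
python3 - <<'E'
from h import *
w=cam("wrist");s=cam("side");c=cam("scene")
print("butt top",cast(w,(242,241),.056),cast(w,(275,239),.056))
print("jig board +y corners",cast(w,(168,272),.018),cast(w,(297,261),.018))
print("head",cast(s,(218,161),.03),cast(c,(189,234),.03))
print("tray side corners L,front,R,back",[cast(s,p,.037) for p in((157,172),(178,186),(242,165),(218,155))])
print("tray scene",[cast(c,p,.037) for p in((183,214),(275,232),(261,264),(162,249))])
print("tin",cast(w,(414,66),.018),"pliers",cast(w,(370,168),.01),cast(w,(405,275),.01))
E
```

```text
butt top [ 0.5618 -0.0867  0.056 ] [ 0.5979 -0.0843  0.056 ]
jig board +y corners [ 0.4657 -0.1502  0.018 ] [ 0.6289 -0.1343  0.018 ]
head [0.5901 0.3163 0.03  ] [0.5824 0.3088 0.03  ]
tray side corners L,front,R,back [array([0.3877, 0.2887, 0.037 ]), array([0.413 , 0.1668, 0.037 ]), array([0.6357, 0.2344, 0.037 ]), array([0.6051, 0.3516, 0.037 ])]
tray scene [array([0.6409, 0.2557, 0.037 ]), array([0.4095, 0.2205, 0.037 ]), array([0.3842, 0.3329, 0.037 ]), array([0.592 , 0.3875, 0.037 ])]
tin [0.7407 0.095  0.018 ] pliers [ 0.7101 -0.016   0.01  ] [ 0.7715 -0.1596  0.01  ]
```

Request:
apply_moves(targets="1 0 0.15 0 0;1 0 0.3 0 0;1 0 0.45 0 0;1 0 0.45 0 0")

```text
time_s: 0.7
eef_pos: [0.574, 0.1418, 0.2309]
ee_rot: [0.704, 0.71, 0.001, -0.001]
force: [0.5, -1.1, 0.0]
finger_gap: 0.0853
finger_force: 0.0
```

Request:
apply_moves(targets="1 0 0.15 0 0;1 0 0.3 0 0;1 0 0.45 0 0;1 0 0.45 0 0;1 0 0.45 0 0")

```text
time_s: 1.2
eef_pos: [0.5746, 0.2707, 0.2308]
ee_rot: [0.707, 0.708, -0.0, -0.0]
force: [0.2, -0.4, -0.4]
finger_gap: 0.0853
finger_force: 0.0
```

```bash
python3 - <<'E'
from h import *
w=cam("wrist");cv2.imwrite("pics/w1.png",w["image"]);np.save("w1.npy",w["extrinsics"])
print(env.sense()["eef_pos"],env.sense()["time_s"])
E
```

```text
[0.57504225 0.26945095 0.23106745] 1.25
```

View pics/w1.png

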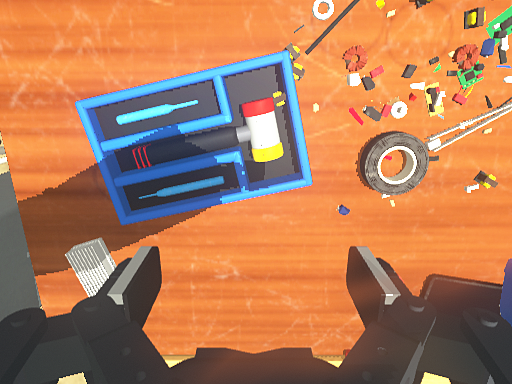

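The wrist view shows the mallet in the tray, head from its red end at (257,101) to its yellow end at (268,159), and the handle running to (140,157). The tape roll is at (395,163).

```bash
python3 - <<'E'
from h import *
w=cam("wrist");im=w["image"]
hsv=cv2.cvtColor(im[90:170,235:290],cv2.COLOR_BGR2HSV)
H,S,V=cv2.split(hsv);
g=((S<60)&(V>150)|(S>150)&((H<8)|(H>172)|((H>20)&(H<35)))).astype(np.uint8)
n,l,st,ce=cv2.connectedComponentsWithStats(g);i=1+st[1:,4].argmax()
c=np.argwhere(l==i)[:,::-1].astype(np.float32)
print(st[i]); 
(cx,cy),sz,a=cv2.minAreaRect(c);box=cv2.boxPoints(((cx,cy),sz,a))+[235,90]
P=np.array([cast(w,p,.03) for p in box]);print(P,P.mean(0))
h=[cast(w,p,.033) for p in((250,134),(135,158))];print(h,np.degrees(np.arctan2(*(h[0]-h[1])[[1,0]])))
T=[cast(w,p,.037) for p in((78,103),(123,221),(310,184),(289,56))];print(T,np.mean(T,0),np.degrees(np.arctan2(*(T[2]-T[1])[[1,0]])),np.degrees(np.arctan2(*(T[3]-T[0])[[1,0]])))
print("tape",cast(w,(393,163),.01))
E
```

```text
[   1    6   47   65 1968]
[[0.5502 0.3271 0.03  ]
 [0.593  0.3356 0.03  ]
 [0.6075 0.2721 0.03  ]
 [0.5623 0.2627 0.03  ]] [0.57825  0.299375 0.03    ]
[array([0.571 , 0.2963, 0.033 ]), array([0.4464, 0.2704, 0.033 ])] 11.742578465039568
[array([0.3965, 0.3284, 0.037 ]), array([0.4259, 0.198 , 0.037 ]), array([0.6367, 0.2421, 0.037 ]), array([0.6093, 0.3726, 0.037 ])] [0.5171   0.285275 0.037   ] 11.816038116916403 11.733878348259168
tape [0.7365 0.2592 0.01  ]
```

Request:
apply_moves(targets="0.87 0.03 0.1 0 -0.095;0.87 0.03 0.1 0 -0.19;0.87 0.03 0.1 0 -0.285;0.87 0.03 0.1 0 -0.38;0.87 0.03 0.1 0 -0.46", grip_force=80)

```text
time_s: 1.8
eef_pos: [0.5844, 0.2987, 0.2315]
ee_rot: [0.906, 0.423, 0.0, 0.0]
force: [-0.9, 0.2, 0.3]
finger_gap: 0.0744
finger_force: 0.0
```

Request:
apply_moves(targets="0.87 0 0 -0.1 -0.095;0.87 0 0 -0.2 -0.19;0.87 0 0 -0.3 -0.285;0.87 0 0 -0.4 -0.38;0.87 0 0 -0.4 -0.45")

```text
time_s: 2.3
eef_pos: [0.5829, 0.2981, 0.1077]
ee_rot: [0.995, 0.099, -0.002, 0.001]
force: [0.1, -0.2, 0.6]
finger_gap: 0.0742
finger_force: 0.0
```

Request:
apply_moves(targets="0.87 0 0 0 0")

```text
time_s: 2.4
eef_pos: [0.5842, 0.2989, 0.1109]
ee_rot: [0.995, 0.101, -0.0, 0.0]
force: [0.3, 0.5, 0.5]
finger_gap: 0.0745
finger_force: 0.0
```

```bash
python3 - <<'E'
from h import *
w=cam("wrist");cv2.imwrite("pics/w2.png",w["image"])
s=env.sense();print(s["eef_pos"],s["q"].round(2),R.from_quat(s["ee_rot"]).as_matrix()[:,1])
# predicted head axis end points
y=np.array([-.204,.979,0]);c=np.array([.584,.300,.025])
for k in(-31,0,31):print(proj(w,c+y*k/1000))
E
```

```text
[0.58444769 0.29914133 0.11159093] [-0.67  1.01  0.35  1.29 -0.38  0.91 -1.6 ] [ 2.05509513e-01 -9.78655063e-01  3.27377801e-04]
(np.float64(292.7006415359115), np.float64(192.23355045271822))
(np.float64(251.44043018691596), np.float64(192.3868812982344))
(np.float64(210.1720518219918), np.float64(192.54024249394556))
```

View pics/w2.png

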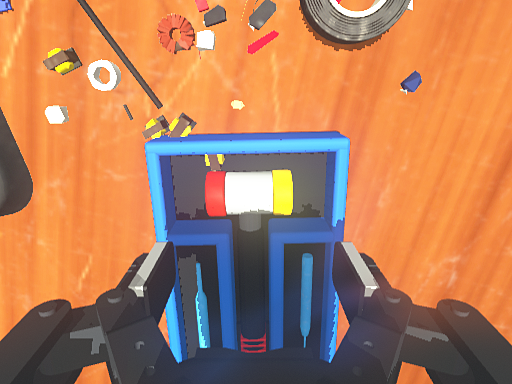

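The head spans columns 206–293 on row 192, within about 1 mm of the prediction, so I'm descending.

Request:
apply_moves(targets="0.87 0 0 -0.12 0;0.87 0 0 -0.24 0;0.87 0 0 -0.3 0;0.87 0 0 -0.343 0;0.87 0 0 -0.343 0")

```text
time_s: 2.95
eef_pos: [0.584, 0.2997, 0.0079]
ee_rot: [0.995, 0.103, -0.0, 0.0]
force: [-0.4, 0.4, 0.7]
finger_gap: 0.0742
finger_force: 0.0
```

Request:
apply_moves(targets="0.6 0 0 0 0;0.6 0 0 0 0;0.6 0 0 0 0;0.6 0 0 0 0")

```text
time_s: 3.35
eef_pos: [0.5849, 0.3004, 0.0102]
ee_rot: [0.995, 0.103, 0.001, -0.0]
force: [-0.2, -1.5, 8.7]
finger_gap: 0.0607
finger_force: 87.3
```

Request:
apply_moves(targets="0.6 0 0 0.03 0;0.6 0 0 0.1 0;0.6 0 0 0.2 0;0.6 0 0 0.3 0;0.6 0 0 0.3 0")

```text
time_s: 3.85
eef_pos: [0.5857, 0.3007, 0.1032]
ee_rot: [0.995, 0.103, 0.003, -0.001]
force: [0.4, 0.2, -2.8]
finger_gap: 0.0605
finger_force: 87.3
```

Request:
apply_moves(targets="0.6 0 -0.1 0 -0.02;0.6 0.02 -0.23 0 -0.04;0.6 0.04 -0.36 0 -0.072;0.6 0.053 -0.49 0 -0.072;0.6 0.053 -0.58 0 -0.072")

```text
time_s: 4.35
eef_pos: [0.6001, 0.123, 0.0986]
ee_rot: [0.999, 0.048, 0.0, 0.0]
force: [-0.1, 0.1, -2.9]
finger_gap: 0.0606
finger_force: 87.2
```

Request:
apply_moves(targets="0.6 0 -0.07 0 0;0.6 0 -0.087 0 0;0.6 0 -0.087 0 0")

```text
time_s: 4.65
eef_pos: [0.5999, 0.0997, 0.0985]
ee_rot: [0.999, 0.048, -0.0, -0.0]
force: [0.4, 0.5, -3.0]
finger_gap: 0.0605
finger_force: 87.2
```

```bash
python3 - <<'E'
from h import *
w=cam("wrist");cv2.imwrite("pics/w3.png",w["image"])
s=env.sense();print(s["eef_pos"],s["force"],s["finger_gap"],s["torque"])
E
```

```text
[0.59980539 0.10073326 0.0983899 ] [ 0.43970027  1.14190108 -2.4101086 ] 0.06090303500153083 [ 0.05646994 -0.0056371  -0.02185005]
```

View pics/w3.png

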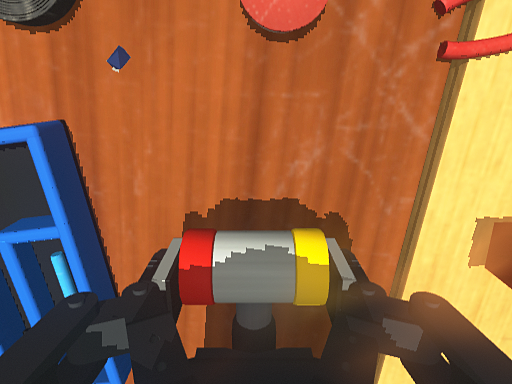

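The mallet is held level by its head at (255,267), with bare bench below it. Lowering.

Request:
apply_moves(targets="0.6 0 0 -0.12 0;0.6 0 0 -0.24 0;0.6 0 0 -0.29 0;0.6 0 0 -0.313 0;0.6 0 0 -0.313 0")

```text
time_s: 5.2
eef_pos: [0.6, 0.1004, 0.0047]
ee_rot: [0.999, 0.049, 0.0, -0.0]
force: [0.6, 0.3, -1.9]
finger_gap: 0.0608
finger_force: 87.5
```

Request:
apply_moves(targets="0.6 0 0 -0.005 0;0.6 0 0 -0.008 0;0.6 0 0 -0.008 0")

```text
time_s: 5.5
eef_pos: [0.6002, 0.1, 0.0027]
ee_rot: [0.999, 0.049, 0.0, -0.0]
force: [-0.6, -0.4, -3.0]
finger_gap: 0.0604
finger_force: 87.5
```

Request:
apply_moves(targets="0.9 0 0 0 0;0.9 0 0 0 0;0.9 0 0 0 0;0.9 0 0 0.1 0;0.9 0 0 0.2 0")

```text
time_s: 6.0
eef_pos: [0.5995, 0.0997, 0.0625]
ee_rot: [0.999, 0.049, -0.001, 0.0]
force: [0.9, -0.0, 0.2]
finger_gap: 0.0772
finger_force: 0.0
```

Request:
apply_moves(targets="0.9 0 0 0.16 0;0.9 0 0 0.3 0;0.9 0 0 0.3 0")

```text
time_s: 6.3
eef_pos: [0.6019, 0.0999, 0.1573]
ee_rot: [0.999, 0.049, 0.004, -0.0]
force: [0.3, -0.4, -0.8]
finger_gap: 0.0769
finger_force: 0.0
```

```bash
python3 - <<'E'
from h import *
w=cam("wrist");cv2.imwrite("pics/w4.png",w["image"])
s=env.sense();print(s["eef_pos"],s["force"],s["time_s"])
y=R.from_quat(s["ee_rot"]).as_matrix()[:,1]; print(y)
for k in(-31,0,31):print(proj(w,np.array([.6,.1004,.017])+y*k/1000))
E
```

```text
[0.60085316 0.1000407  0.15456554] [ 0.23184892  0.15474758 -0.56026886] 6.35
[ 9.77405173e-02 -9.95211791e-01 -5.32038012e-04]
(np.float64(218.42752104501187), np.float64(176.4066140787705))
(np.float64(252.3030738534675), np.float64(176.37785881422198))
(np.float64(286.1701899304593), np.float64(176.34911071119345))
```

View pics/w4.png

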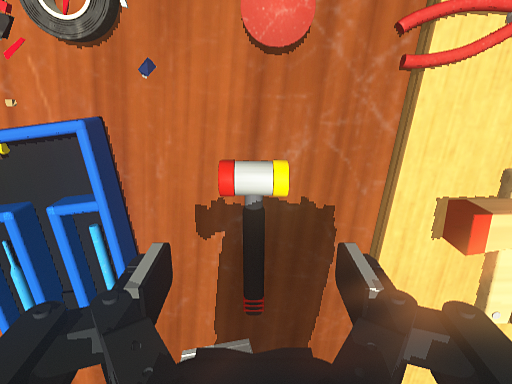

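The mallet lies flat on the bench with its head centre at (254,177) and its handle end at (253,314), as predicted. Next I'll take it by the handle.

Request:
apply_moves(targets="0.6 -0.12 -0.012 0 0;0.6 -0.25 -0.025 0 0;0.6 -0.25 -0.025 -0.15 0;0.6 -0.25 -0.025 -0.3 0;0.6 -0.25 -0.025 -0.3 0", grip_force=120)

```text
time_s: 6.85
eef_pos: [0.5222, 0.092, 0.0577]
ee_rot: [0.999, 0.049, -0.004, 0.0]
force: [-0.0, 0.4, 0.8]
finger_gap: 0.0509
finger_force: 0.0
```

Request:
apply_moves(targets="0.6 0 0 -0.1 0;0.6 0 0 -0.16 0;0.6 0 0 -0.185 0;0.6 0 0 -0.185 0")

```text
time_s: 7.25
eef_pos: [0.525, 0.0923, 0.0071]
ee_rot: [0.999, 0.049, -0.0, -0.0]
force: [-0.0, -0.5, -0.2]
finger_gap: 0.0511
finger_force: 0.0
```

Request:
apply_moves(targets="0.1 0 0 0 0;0.1 0 0 0 0;0.1 0 0 0 0;0.1 0 0 0 0;0.1 0 0 0 0")

```text
time_s: 7.75
eef_pos: [0.5254, 0.0924, 0.0081]
ee_rot: [0.999, 0.049, 0.001, -0.0]
force: [-2.5, -1.6, 18.2]
finger_gap: 0.0185
finger_force: 117.3
```

Request:
apply_moves(targets="0.1 0 0 0.03 0;0.1 0 0 0.08 0;0.1 0 0 0.15 0;0.1 0 0 0.15 0;0.1 0 0 0.15 0")

```text
time_s: 8.25
eef_pos: [0.525, 0.0926, 0.0519]
ee_rot: [0.999, 0.049, 0.0, -0.0]
force: [-0.1, -0.3, -2.5]
finger_gap: 0.0181
finger_force: 117.8
```

```bash
python3 - <<'E'
from h import *
w=cam("wrist");s=env.sense();print(s["eef_pos"],s["force"],s["torque"],s["finger_gap"])
d=cam("side")
a=w["image"][120:384,130:384];a=cv2.resize(a,None,fx=1.5,fy=1.5)
b=d["image"][140:290,200:390];b=cv2.resize(b,None,fx=2.1,fy=2.1,interpolation=cv2.INTER_CUBIC)
c=np.zeros((max(len(a),len(b)),a.shape[1]+b.shape[1],3),np.uint8);c[:len(a),:a.shape[1]]=a;c[:len(b),a.shape[1]:]=b
cv2.imwrite("pics/w5.png",c);print(c.shape)
E
```

```text
[0.52472887 0.09254692 0.05140216] [ 0.51860256  0.21595451 -2.33932398] [0.00159718 0.14852333 0.00748989] 0.018042490958051084
(396, 780, 3)
```

View pics/w5.png

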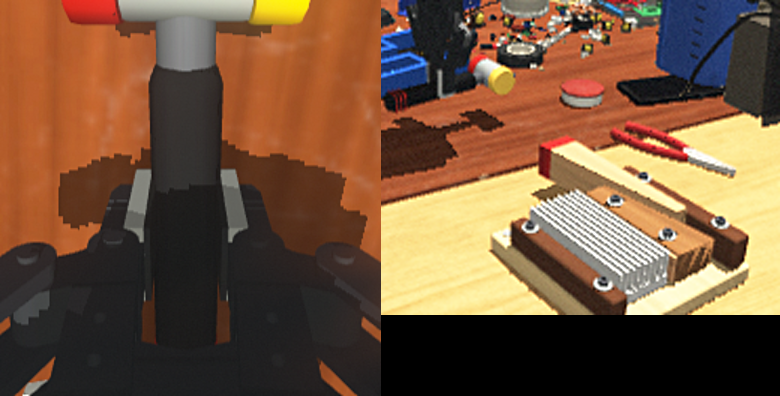

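The mallet is held straight, with its yellow face at side pixel (258,179). The wedge's top butt edge runs from (276,210) to (292,205) in the side view.

```bash
python3 - <<'E'
from h import *
d=cam("side")
for z in(.05,.055,.06,.065):print(z,cast(d,(258,179),z))
print("exp px",proj(d,np.array([.6025,.069,.0615])))
print("butt",cast(d,(276.2,210),.056),cast(d,(292.4,205.2),.056))
w=cam("wrist");print(cast(w,(0,0),0))
# jig corners in side: left, front, right of board top z .018
f=lambda x,y:(200+(x-381)/2.1,140+y/2.1)
print([cast(d,f(*p),.018) for p in((492,238),(747,262))], "rail far top", cast(d,f(747,238),.05),cast(d,f(632,168),.05), "fence",cast(d,f(512,222),.044),cast(d,f(622,292),.044))
E
```

```text
0.05 [0.6125 0.09   0.05  ]
0.055 [0.6068 0.0798 0.055 ]
0.06 [0.6011 0.0695 0.06  ]
0.065 [0.5953 0.0593 0.065 ]
exp px (np.float64(258.59013232323116), np.float64(178.45101615155264))
butt [ 0.5581 -0.0931  0.056 ] [ 0.6034 -0.0894  0.056 ]
[0.6312 0.2383 0.    ]
[array([ 0.461 , -0.1675,  0.018 ]), array([ 0.6494, -0.302 ,  0.018 ])] rail far top [ 0.6382 -0.306   0.05  ] [ 0.624 -0.163  0.05 ] fence [ 0.4712 -0.186   0.044 ] [ 0.5012 -0.31    0.044 ]
```

Request:
apply_moves(targets="0.1 -0.03 -0.11 0 0;0.1 -0.06 -0.22 0 0;0.1 -0.09 -0.333 -0.04 0;0.1 -0.09 -0.333 -0.08 0;0.1 -0.09 -0.333 -0.08 0")

```text
time_s: 8.95
eef_pos: [0.4972, -0.008, 0.0262]
ee_rot: [0.999, 0.048, -0.001, -0.0]
force: [-1.1, 0.1, -2.2]
finger_gap: 0.018
finger_force: 118.2
```

```bash
python3 - <<'E'
from h import *
w=cam("wrist");s=env.sense();print(s["eef_pos"],s["force"],s["q"].round(2))
cv2.imwrite("pics/w6.png",w["image"])
M=R.from_quat(s["ee_rot"]).as_matrix()
h=s["eef_pos"]+M[:,0]*.075;h[2]=.037;print("head",h)
print(proj(w,h),proj(w,np.array([.5805,-.088,.056])))
E
```

```text
[ 0.49759599 -0.00708331  0.02695221] [ 0.09049824  1.14594955 -2.32891473] [-0.12  0.96  0.13  1.94 -0.41  0.27 -1.12]
head [5.72238243e-01 2.32683887e-04 3.70000000e-02]
(np.float64(250.43473865225715), np.float64(90.44011244812694)) (np.float64(512.5416889043424), np.float64(92.42748558080301))
```

View pics/w6.png

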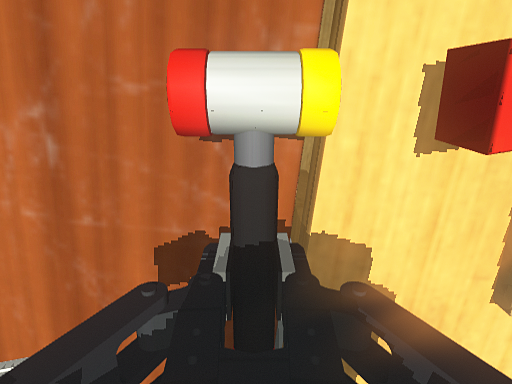

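The head is centred at (254,92). The butt's bottom edge runs (447,48)–(436,140) and its top edge about (511,38)–(490,153).

```bash
python3 - <<'E'
from h import *
w=cam("wrist")
print([cast(w,p,.018) for p in((447,48),(436,140))],[cast(w,p,.056) for p in((511,38),(489,153))])
print("head",cast(w,(254,92),.037),"yellow", cast(w,(340,92),.037))
E
```

```text
[array([ 0.5981, -0.0822,  0.018 ]), array([ 0.5583, -0.0883,  0.018 ])] [array([ 0.5974, -0.0813,  0.056 ]), array([ 0.5599, -0.0864,  0.056 ])]
head [ 5.722e-01 -2.000e-04  3.700e-02] yellow [ 0.5755 -0.0342  0.037 ]
```

Request:
apply_moves(targets="0.1 0.006 -0.1 0 0;0.1 0.012 -0.16 0 0;0.1 0.016 -0.2 0 0;0.1 0.019 -0.23 0 0")

```text
time_s: 9.45
eef_pos: [0.5042, -0.0755, 0.0279]
ee_rot: [0.999, 0.05, 0.0, -0.001]
force: [1.5, 7.2, -1.6]
finger_gap: 0.0183
finger_force: 118.7
```

```bash
python3 - <<'E'
from h import *
s=env.sense();print(s["eef_pos"],s["force"],s["torque"],s["finger_gap"])
E
```

```text
[ 0.50424604 -0.07554445  0.02787786] [ 1.54166368  7.2101769  -1.62787794] [ 1.36359185 -0.35919191  0.6058663 ] 0.01830933652185441
```

Request:
apply_moves(targets="0.1 -0.004 0.04 0 0;0.1 -0.008 0.09 0 0;0.1 -0.004 0.04 0 0;0.1 0.002 -0.03 0 0;0.1 0.006 -0.06 0 0")

```text
time_s: 9.95
eef_pos: [0.5052, -0.0933, 0.0276]
ee_rot: [0.999, 0.05, -0.0, -0.001]
force: [2.7, 8.2, -1.7]
finger_gap: 0.0182
finger_force: 118.7
```

Request:
apply_moves(targets="0.1 -0.006 0.06 0 0;0.1 -0.01 0.11 0 0;0.1 -0.006 0.06 0 0;0.1 0.001 -0.01 0 0;0.1 0.004 -0.04 0 0")

```text
time_s: 10.45
eef_pos: [0.5055, -0.1023, 0.0272]
ee_rot: [0.999, 0.052, -0.002, -0.003]
force: [-7.9, 44.4, 3.9]
finger_gap: 0.0181
finger_force: 125.4
```

Request:
apply_moves(targets="0.1 -0.006 0.06 0 0;0.1 -0.01 0.1 0 0;0.1 -0.006 0.06 0 0;0.1 0 0.01 0 0;0.1 0.001 -0.005 0 0")

```text
time_s: 10.95
eef_pos: [0.5056, -0.104, 0.0272]
ee_rot: [0.999, 0.052, -0.002, -0.004]
force: [-7.9, 45.4, 5.0]
finger_gap: 0.0177
finger_force: 127.6
```

Request:
apply_moves(targets="0.1 -0.006 0.06 0 0;0.1 -0.01 0.1 0 0;0.1 -0.006 0.06 0 0;0.1 0 0.01 0 0;0.1 0 -0.003 0 0")

```text
time_s: 11.45
eef_pos: [0.5055, -0.1051, 0.0271]
ee_rot: [0.999, 0.052, -0.002, -0.004]
force: [-7.3, 48.4, 5.3]
finger_gap: 0.0177
finger_force: 129.3
```

Request:
apply_moves(targets="0.1 -0.006 0.06 0 0;0.1 -0.01 0.1 0 0;0.1 -0.01 0.2 0 0;0.1 -0.01 0.2 0 0")

```text
time_s: 11.85
eef_pos: [0.5041, -0.0463, 0.0275]
ee_rot: [0.999, 0.05, -0.0, -0.001]
force: [0.5, -0.9, -2.5]
finger_gap: 0.0181
finger_force: 121.1
```

```bash
python3 - <<'E'
from h import *
w=cam("wrist");s=env.sense();print(s["eef_pos"],s["force"])
d=cam("side")
a=w["image"][0:230,150:512]
b=d["image"][180:310,230:390];b=cv2.resize(b,None,fx=2.5,fy=2.5,interpolation=cv2.INTER_CUBIC)
c=np.zeros((max(len(a),len(b)),a.shape[1]+b.shape[1],3),np.uint8);c[:len(a),:a.shape[1]]=a;c[:len(b),a.shape[1]:]=b
cv2.imwrite("pics/w7.png",c)
E
```

```text
[ 0.50409414 -0.0483834   0.02759035] [-0.08639273 -1.10262212 -1.77444663]
```

View pics/w7.png

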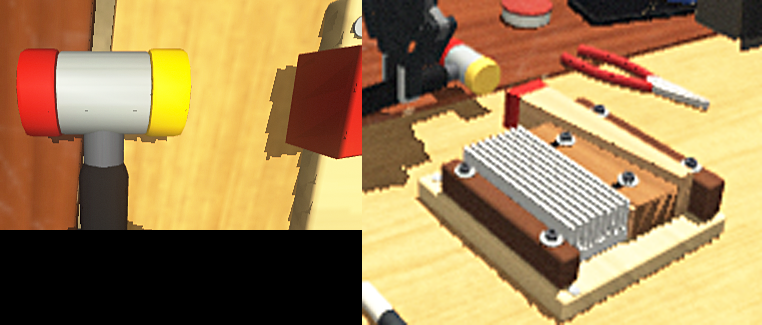

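The butt now stands close to the board, at about (300,100) in the wrist crop, and the heat sink is against the fence. The last blows reached about 45–48 N for 1 mm, so it is tight. I'm laying the mallet down.

Request:
apply_moves(targets="0.1 0 0.1 0.06 0;0.1 0 0.25 0.1 0;0.1 0 0.4 0.1 0;0.1 0 0.47 0.05 0;0.1 0 0.47 0 0")

```text
time_s: 12.45
eef_pos: [0.5043, 0.0945, 0.0274]
ee_rot: [0.999, 0.05, 0.001, -0.0]
force: [-0.6, -1.4, -2.7]
finger_gap: 0.018
finger_force: 121.1
```

Request:
apply_moves(targets="0.1 0 0 0 0;0.1 0 0 -0.03 0;0.1 0 0 -0.055 0;0.1 0 0 -0.063 0;0.1 0 0 -0.063 0")

```text
time_s: 12.95
eef_pos: [0.5039, 0.0915, 0.0086]
ee_rot: [0.999, 0.048, -0.0, 0.0]
force: [0.3, -0.5, -2.0]
finger_gap: 0.0178
finger_force: 121.3
```

Request:
apply_moves(targets="0.1 0 0 -0.005 0;0.1 0 0 -0.008 0;0.1 0 0 -0.008 0")

```text
time_s: 13.25
eef_pos: [0.5041, 0.0917, 0.008]
ee_rot: [0.999, 0.049, 0.001, -0.0]
force: [-8.7, -2.9, 40.2]
finger_gap: 0.0183
finger_force: 127.1
```

Request:
apply_moves(targets="0.6 0 0 0 0;0.6 0 0 0 0;0.6 0 0 0 0;0.6 0 0 0 0;0.6 0 0 0.1 0")

```text
time_s: 13.75
eef_pos: [0.5026, 0.0918, 0.0343]
ee_rot: [0.999, 0.049, -0.002, 0.0]
force: [-0.2, -0.5, 1.0]
finger_gap: 0.0514
finger_force: 0.0
```

Request:
apply_moves(targets="0.6 0 0 0.15 0;0.6 0 0 0.3 0;0.6 0 0 0.45 0;0.6 0 0 0.5 0;0.6 0 0 0.5 0")

```text
time_s: 14.25
eef_pos: [0.5046, 0.0924, 0.1882]
ee_rot: [0.999, 0.049, 0.002, -0.0]
force: [0.6, -0.2, -0.6]
finger_gap: 0.0513
finger_force: 0.0
```

```bash
python3 - <<'E'
from h import *
w=cam("wrist");s=env.sense();print(s["eef_pos"],s["force"],s["time_s"])
cv2.imwrite("pics/w8.png",w["image"])
E
```

```text
[0.50405134 0.09232241 0.18669547] [ 0.1164125  -0.19711526  0.15508746] 14.3
```

View pics/w8.png

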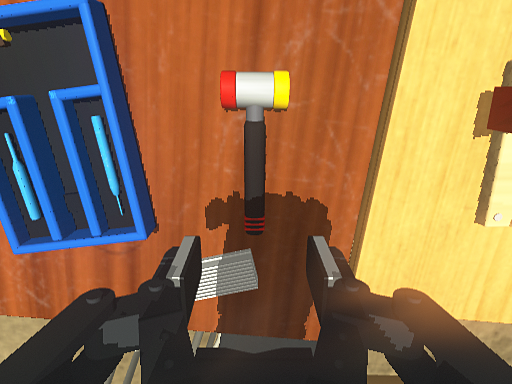

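The mallet lies flat on the bench with its head at (254,90), clear of the tray and the jig. Its last contact puts the butt about 13 mm outside the board, so I'm handing in.

```bash
python3 -c "
from plant import env
print(env.finish_job())"
```

```text
the job is handed in; nothing more can be done
None
```

I handed in the job with the wedge driven tight: the last blows met 45–48 N, and I estimate the butt stands about 13 mm outside the board. The mallet lies let go on the bench, clear of the jig and tray. The hand-in returned no verdict, and I did not measure the jaw's force on the heat sink directly.

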